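Find the concealed catch of the carton-label printer

ROBOT

A 6-joint arm with a two-finger parallel gripper is mounted at the origin on the work surface. World frame = base frame: x ahead of the robot, y to its left, z up, the work surface at z = 0. Lengths are in m, angles in rad, forces in N, time in s.
With the tool pointing down it reaches from about 0.275 to 0.875 m from the base axis. Payload 12.5 kg.
Tool frame: the origin (TCP) lies on the centre line of the jaws, within the pads' length; the fingertips stand r.finger_overhang ahead of it and the grasp point (between the pads) lies 3 mm ahead of it (r.finger_overhang is the distance from the TCP to the fingertips, in m); z points along the fingers, y is the direction in which the jaws open and shut (so a half turn about z gives the same grasp; the last joint's range is limited). The gripper opens to 85 mm and grips with 20 to 120 N. Pads are 22 mm wide; open, the fingers measure 114 mm over their backs; the gripper's body (76 mm by 85 mm) begins 54 mm behind the grasp point. The pads swing forward as they close: fully open they stand 13 mm farther back than shut.
Start: joints at [-1.318, 0.351, 1.652, -0, 1.139, -0.085], TCP at [0.182, -0.519, 0.253] pointing down, gripper open.
Joint ranges: [-2.75, 2.75], [-0.79, 2.1], [0.01, 2.65], [-1.57, 4.71], [0.07, 3.14], [-2.87, 2.87]. Speed limits (rad/s): [2.22, 2.22, 2.79, 3.14, 3.14, 3.14].

INTERFACE

Orientations are given as a unit quaternion [x, y, z, w].
In Python, from cell import r, optics gives the robot as it stands. The module is installed in compiled form; this text tells all that it offers. Calls block until the motion is done:
- r.move_to(position, orientation): joint-space move of the TCP to a pose.
- r.move_linear(position, rot=None, vel=0.15): straight line of the TCP; rot=None keeps the orientation; vel is the mean speed in m/s.
- r.set_joints(angles): joint-space move.
- r.set_gripper(opening, squeeze=None): opening from 0.0 (shut) to 1.0 (fully open); squeeze is the grip in N (None keeps the last); returns when the fingers have stopped.
- r.sleep(seconds).
- r.inverse_kinematics(position, orientation): joint angles nearest the present ones, or None.
- optics.get_image(name): name is "scene" or "side" or "wrist"; returns a dict with "pixels" (384x512x3 uint8, red, green, blue), "depth" (384x512 float32, m along the optical axis (not along the pixel's ray), 0 where there is no reading), "fx", "fy", "cx", "cy" (pixels), "camera_from_world" (4x4, takes a point from world to camera coordinates); the wrist camera has in their place "mount" (4x4, takes a point from camera to tool coordinates, whose origin is the TCP and whose axes are the flange's). Camera axes: x right, y down, z forward; pixel columns grow to the right and rows downward; lengths in m; the calibration is good to about 2 mm. A picture is of the moment at which its call begins: read the wrist's pose just before it.
A pose or a line that the arm cannot do raises r.PlanningError and nothing moves.
- r.hand_in(): hands the job in, once; it reports no verdict.
Readings, each from a call of its own:
- r.current_t(): time.
- r.current_q(): joint angles.
- r.current_qvel(): joint speeds.
- r.current_effort(): joint torques, N m.
- r.current_tool_pos(): TCP position.
- r.current_ee_rot(): TCP orientation.
- r.current_contact_force(): force on the tool from outside, world axes, zero at the start.
- r.current_torque(): the same for the moment, N m.
- r.current_opening(): opening from 0.0 (shut) to 1.0 (fully open).
Only numpy, scipy, OpenCV 4.12 (cv2) and the standard library are available. Lean on these libraries where they do the work, as an engineer would, in place of code of your own. Each camera call takes 0.05 s, during which the arm holds its last target.

TASK

The egg-carton label printer needs a new roll. Four look-alike round discs sit flush in its flat grey top panel; three are rigid blanks and one is the concealed catch, so feel them with the fingertips to find the one that gives, and press it fully home so that it stays in and the blue flap pops up. Do not touch the flap itself, pick nothing up, leave the things around the printer where they stand, and finish with the hand clear.

Things in the scene. Friction and masses are not known exactly. Their poses are not given: they have to be found in the camera images.
- printer: label printer, a box 210 mm (its x) by 330 mm (its y) by 98 mm high, fixed to the table, level. Origin: centre of its underside, on the table; z up. Its flat grey top panel covers y from -165 to +41 mm at 98 mm above the table; the blue flap covers y from +49 to +165 mm.
- disc_0 (a point): centre of the upper face of round disc 0 as the printer starts out (the point is fixed to the printer and does not sink with the disc). At x = -40, y = -15 mm in the printer's frame, 96.5 mm above the table. Every disc is grey, 62 mm across, in a 64 mm round hole of the panel, its face 1.5 mm below the panel's. Which of the four discs is the catch differs each time and cannot be seen; closed fingertips fit into the hole.
- disc_1 (a point): centre of the upper face of round disc 1 as the printer starts out (the point is fixed to the printer and does not sink with the disc). At x = 40, y = -15 mm in the printer's frame, 96.5 mm above the table. Every disc is grey, 62 mm across, in a 64 mm round hole of the panel, its face 1.5 mm below the panel's. Which of the four discs is the catch differs each time and cannot be seen; closed fingertips fit into the hole.
- disc_2 (a point): centre of the upper face of round disc 2 as the printer starts out (the point is fixed to the printer and does not sink with the disc). At x = -40, y = -95 mm in the printer's frame, 96.5 mm above the table. Every disc is grey, 62 mm across, in a 64 mm round hole of the panel, its face 1.5 mm below the panel's. Which of the four discs is the catch differs each time and cannot be seen; closed fingertips fit into the hole.
- disc_3 (a point): centre of the upper face of round disc 3 as the printer starts out (the point is fixed to the printer and does not sink with the disc). At x = 40, y = -95 mm in the printer's frame, 96.5 mm above the table. Every disc is grey, 62 mm across, in a 64 mm round hole of the panel, its face 1.5 mm below the panel's. Which of the four discs is the catch differs each time and cannot be seen; closed fingertips fit into the hole.
- catch (a joint): how far the concealed catch disc has been pressed in, m: 0 at the start (face 1.5 mm below the panel), 0.008 fully home at a hard stop (face 9.5 mm below the panel). It resists with a steady push of about 6 to 7 N when pressed slowly, slides straight down without springing back, and stays where it is left. The three blanks are rigid and do not move.
- flap (a joint): angle of the blue flap, rad: 0 shut, 0.4 when popped up. It rises in step with the catch (50 rad per m of catch travel) and stays up. Its hinge runs along the printer's x at y = +49 mm, on the edge nearest the discs; the far edge (y = +165 mm) rises by about 45 mm.
- flap_edge (a point): middle of the flap's free edge, upper face; the flap is a blue plate 208 by 116 by 5 mm
- carton: closed grey-beige egg carton for six, 112 by 162 mm and 69 mm high, loose, about 0.4 kg, origin at the centre of its underside; to be left alone
- stamp: dark wooden hand stamp, foot 42 mm across, 78 mm high, loose, standing, origin at the centre of its underside; to be left alone
- roll: white label roll standing on end, 64 mm across, 45 mm high, loose, origin at the centre of its underside; to be left alone

How it is judged:
At the end, for the whole second after the job is handed in: The catch is in by more than 6.5 of its 8 mm and stays there, the flap stands open by more than 0.3 rad, and the carton, stamp and roll stand upright, at rest, within 20 mm of where they began (value of joint catch above 0.0065 m and value of joint flap above 0.3 rad and distance of each of carton, stamp, roll from where it was at the start of the episode below 0.02 m and linear speed of each of carton, stamp, roll below 0.02 m/s and angle between each of carton, stamp, roll's own z axis and vertical below 0.2 rad); the robot touches nothing.
It fails at once if the robot touches the flap (more than 1 N): it must be released by the catch, not pried or pushed (contact force between any of the fingers, the arm and flap above 1 N).
It fails at once if the carton, the stamp or the roll is lifted, carried or pushed more than 20 mm (distance of any of carton, stamp, roll from where it was at the start of the episode above 0.02 m).
It also fails if it takes over 45 s, if anything falls off the work surface, if the arm or the gripper's body presses on something with over 40 N, if the wrist force passes 120 N, or if a joint passes its speed limit or range.

## Working session

There is one attempt and no reset: what is moved stays moved. The work goes in short steps, each a Python script; the robot and the scene stay as the last script left them, time stands still between calls to the robot, and variables do not carry over. Pictures are saved under pics/ and viewed, and the job is handed in when it is done.

```bash
mkdir -p pics; ls; python3 - <<'E'
from cell import r, optics
import cv2,numpy as np,pickle
print(r.current_t(), r.finger_overhang, r.current_tool_pos(), r.current_ee_rot())
d={}
for n in("scene","side"):
    im=optics.get_image(n); d[n]=im
    cv2.imwrite(f"pics/{n}0.png",im["pixels"][:,:,::-1])
    print(n,im["fx"],np.round(im["camera_from_world"],3).tolist())
pickle.dump(d,open("im0.pkl","wb"))
print(r.current_t(), r.current_contact_force())
E
```

```text
pics
0.0 0.022 [ 0.18225225 -0.51861298  0.25275518] [ 9.85766742e-01  1.68117841e-01 -4.33574426e-05 -5.66345242e-04]
scene 398.27314885806624 [[0.681, 0.733, -0.01, -0.432], [0.609, -0.573, -0.549, -0.282], [-0.408, 0.368, -0.836, 1.178], [0.0, 0.0, 0.0, 1.0]]
side 483.58684602751265 [[-0.721, -0.693, 0.011, 0.443], [-0.517, 0.527, -0.674, 0.342], [0.461, -0.492, -0.738, 1.162], [0.0, 0.0, 0.0, 1.0]]
0.1 [ 0.29979233 -0.2046047  -0.60454633]
```

View pics/scene0.png

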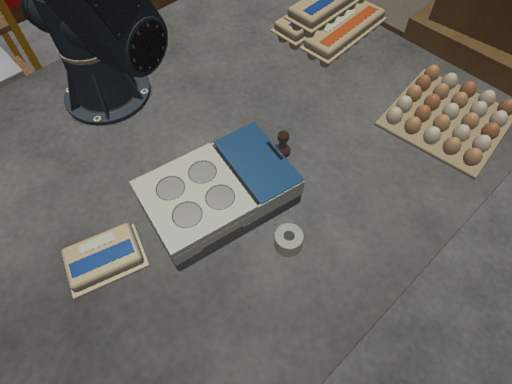

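View pics/side0.png

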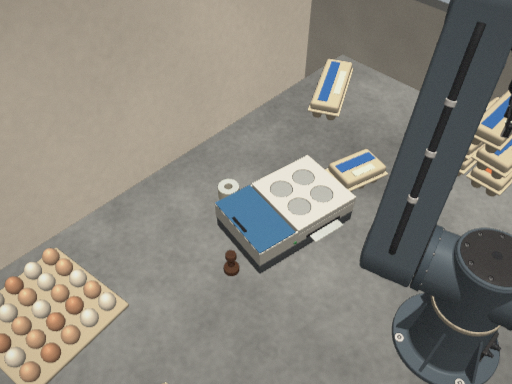

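The scene view shows the discs near (170,188), (202,172), (187,215) and (220,197), with the flap near (258,162). The carton is near (103,258), the stamp near (284,143) and the roll near (289,238). Next I'll fit the discs in both views and cast them onto the z=0.0965 plane.

```bash
cat > h.py <<'E'
import numpy as np,cv2
def cast(im,uv,z):
    T=im["camera_from_world"];R=T[:3,:3];c=-R.T@T[:3,3]
    d=R.T@np.array([(uv[0]-im["cx"])/im["fx"],(uv[1]-im["cy"])/im["fy"],1])
    return c+d*(z-c[2])/d[2]
E
python3 - <<'E'
import pickle,cv2,numpy as np
from h import cast
d=pickle.load(open("im0.pkl","rb"))
for n in d:
    im=d[n];g=cv2.cvtColor(im["pixels"],cv2.COLOR_RGB2GRAY)
    hsv=cv2.cvtColor(im["pixels"],cv2.COLOR_RGB2HSV)
    seeds={"scene":[(170,188),(202,172),(187,215),(220,197)],"side":[(282,189),(303,177),(299,206),(321,194)]}[n]
    print(n,[int(g[v,u]) for u,v in seeds], hsv[seeds[0][1],seeds[0][0]])
    P=[]
    for u,v in seeds:
        m=np.zeros((386,514),np.uint8)
        cv2.floodFill(g.copy(),m,(u,v),255,6,6,4|cv2.FLOODFILL_MASK_ONLY|cv2.FLOODFILL_FIXED_RANGE|(255<<8))
        m=m[1:-1,1:-1];c=max(cv2.findContours(m,0,1)[0],key=cv2.contourArea)
        e=cv2.fitEllipse(c);
        w=np.array([cast(im,p[0],.0965)[:2] for p in c]);P.append(cast(im,e[0],.0965)[:2])
        print(np.round(e[0],1),np.round(e[1],1),"world",P[-1].round(4),"diam",round(2*cv2.minEnclosingCircle((w*1000).astype(np.float32))[1],1))
    P=np.array(P);print("dists",[round(float(np.linalg.norm(P[i]-P[j]))*1000,1) for i in range(4) for j in range(i)],"ctr",P.mean(0))
    b=cv2.inRange(hsv,(95,110,60),(118,255,255));cs=sorted(cv2.findContours(b,0,2)[0],key=cv2.contourArea)[-2:]
    for c in cs:
        bx=cv2.boxPoints(cv2.minAreaRect(c));print("blue",cv2.contourArea(c),[cast(im,p,.098)[:2].round(3).tolist() for p in bx])
E
```

```text
scene [156, 154, 160, 157] [ 25  10 157]
[170.1 188.5] [21.  26.4] world [ 0.4614 -0.0906] diam 60.9
[201.9 172.5] [20.2 25.3] world [ 0.4755 -0.0124] diam 60.3
[186.7 214.8] [23.  27.4] world [ 0.5395 -0.1046] diam 61.2
[219.5 197.4] [22.1 26.1] world [ 0.5537 -0.0263] diam 60.0
dists [79.4, 79.4, 112.2, 112.5, 79.4, 79.6] ctr [ 0.50751094 -0.05847822]
blue 801.5 [[0.469, -0.345], [0.503, -0.225], [0.534, -0.233], [0.499, -0.35]]
blue 3433.5 [[0.424, 0.064], [0.417, 0.195], [0.645, 0.139], [0.641, 0.025]]
side [186, 187, 189, 188] [ 23  16 189]
[280.9 188.6] [14.8 20.3] world [ 0.5538 -0.0264] diam 63.4
[302.8 176.9] [14.3 19.7] world [ 0.54   -0.1049] diam 64.0
[298.7 206.4] [15.2 21.1] world [ 0.4748 -0.0109] diam 63.0
[321.  193.6] [14.8 20.6] world [ 0.4611 -0.0904] diam 64.0
dists [79.6, 80.6, 114.4, 112.6, 80.2, 80.7] ctr [ 0.50744283 -0.0581372 ]
blue 294.5 [[0.744, -0.424], [0.86, -0.646], [0.827, -0.652], [0.714, -0.431]]
blue 2476.5 [[0.643, 0.14], [0.657, 0.01], [0.425, 0.064], [0.423, 0.18]]
```

Both views agree to within 1.5 mm, and the spacings (80 mm) and diameters (62 mm) match. Printer +y runs along (0.176, 0.98). Next I close the gripper, go to disc 3 (nearest) and probe with force monitoring.

```bash
cat >> h.py <<'E'
D={0:(.4752,-.0117),1:(.5537,-.0264),2:(.4613,-.0905),3:(.5397,-.1047)}
def probe(r,k):
    x,y=D[k]; Q=[.985767,.168118,0,0]
    r.move_to([x,y,.145],Q); r.move_linear([x,y,.124],vel=.08); r.sleep(.15)
    f0=r.current_contact_force()[2]; z=.124; zc=None; log=[]; res="none"
    while z>.103:
        z-=.0005; r.move_linear([x,y,z],vel=.02)
        f=r.current_contact_force()[2]-f0; za=r.current_tool_pos()[2]
        log.append((round(z*1e3,1),round(za*1e3,1),round(float(f),1)))
        if f>3 and zc is None: zc=za
        if f>18:
            res="blank" if zc-za<.003 else "catch home"; break
    print(k,res,"contact tcp z",zc,"t",r.current_t()); print(log if zc is None else [l for l in log if l[1]<zc*1e3+1.2])
    if res=="catch home":
        r.sleep(.2); print("held",r.current_tool_pos(),r.current_contact_force()-f0)
    r.move_linear([x,y,.145],vel=.1)
    return res
E
python3 - <<'E'
from cell import r
from h import *
r.set_gripper(0.0); print(r.current_opening(),r.current_t())
print(probe(r,3),r.current_t())
E
```

```text
-0.00024695903606119726 0.8667
3 blank contact tcp z 0.11855586127783338 t 6.9333
[(119.5, np.float64(119.5), 1.2), (119.0, np.float64(119.0), 0.7), (118.5, np.float64(118.6), 2.3), (118.0, np.float64(118.6), 8.5), (117.5, np.float64(118.5), 14.8), (117.0, np.float64(118.5), 21.0)]
blank 7.3667
```

Disc 3 is rigid: contact came at exactly 96.5 + 22 mm and the force climbed at about 12 N/mm. Next disc.

```bash
python3 - <<'E'
from cell import r, optics
from h import *
for k in (2,0,1):
    if probe(r,k)!="blank": break
r.move_linear([D[k][0],D[k][1],.25],vel=.15)
for n in("scene","side"):
    cv2.imwrite(f"pics/{n}1.png",optics.get_image(n)["pixels"][:,:,::-1])
print(r.current_t())
E
```

```text
2 catch home contact tcp z 0.11813706756000737 t 15.5917
[(119.0, np.float64(119.0), -0.4), (118.5, np.float64(118.5), 0.9), (118.0, np.float64(118.1), 4.1), (117.5, np.float64(117.6), 4.5), (117.0, np.float64(117.1), 4.8), (116.5, np.float64(116.6), 3.5), (116.0, np.float64(116.1), 4.5), (115.5, np.float64(115.5), 3.8), (115.0, np.float64(115.0), 4.1), (114.5, np.float64(114.5), 3.6), (114.0, np.float64(114.0), 3.2), (113.5, np.float64(113.5), 4.3), (113.0, np.float64(113.0), 3.4), (112.5, np.float64(112.5), 4.0), (112.0, np.float64(112.0), 4.5), (111.5, np.float64(111.5), 3.8), (111.0, np.float64(111.0), 3.5), (110.5, np.float64(110.5), 4.6), (110.0, np.float64(110.4), 11.2), (109.5, np.float64(110.4), 18.6)]
held [ 0.46140228 -0.09053178  0.11036739] [-4.62131589  0.12938345 18.84486324]
17.25
```

```bash
python3 - <<'E'
import cv2
cv2.imwrite("pics/both1.png",cv2.resize(cv2.hconcat([cv2.imread("pics/scene1.png"),cv2.imread("pics/side1.png")]),(800,300)))
E
```

```text
(no output)
```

View pics/both1.png

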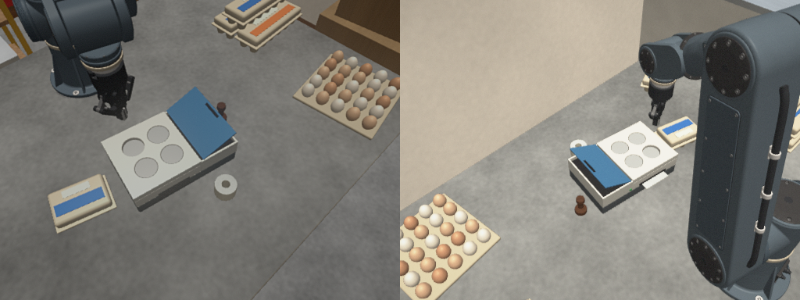

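The flap stands open (scene, near (200,125)) and disc 2 is sunk (near (133,147)). The carton, stamp and roll stand where they were, and the hand is clear above the printer, so I'm handing in.

```bash
python3 - <<'E'
from cell import r
print(r.current_contact_force(),r.current_tool_pos(),r.current_t()); r.hand_in()
E
```

```text
[ 0.70611852  0.19054705 -0.61685833] [ 0.46086601 -0.0903721   0.24891633] 17.25
the job is handed in; nothing more can be done
```

The catch was disc 2. I pressed it fully home, the flap is up, and the job was handed in at 17.25 s.

- **Finding the catch:** I located the discs in both fixed cameras, and the two views agreed within about 1.5 mm. With the fingers closed I probed disc 3 first. It was rigid, with contact at the expected 96.5 mm and force rising to 21 N with no travel. Disc 2 gave way at about 4 N, so I never touched discs 0 and 1.
- **Pressing it home:** Disc 2 travelled about 8 mm to a hard stop, with the fingertips ending 8.1 mm below where disc 3 stopped them, at about 19 N.
- **Last checks:** Both camera views show the flap standing open and disc 2 sunk. The carton, stamp and roll appear to stand where they began, judged by eye rather than re-measured. The hand was about 13 cm above the panel, with the force reading back at its starting noise of under 1 N.
- **One disagreement:** The push I measured during travel was 3 to 5 N, a little below the stated 6 to 7 N. I read it after each 0.5 mm step had stopped, which may explain the difference.

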